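# Snap the vacuum-gauge clamp shut with pliers and open the gauge valve

## Task

The vacuum gauge has just been put back on the leaning port of the vacuum manifold, but the blue snap clamp round its flange is still open. Pick up the red-handled pliers, squeeze the two ears of the clamp together with the pliers' jaws just until the orange hook clicks over and holds - no harder, the plastic cracks - and lay the pliers gently back down flat on the black tool mat. Only once the clamp has clicked, swing the green toggle valve fully over, away from you; leave the other three valves shut, keep the gripper itself off the clamp and do not shift the things standing about.

Things in the scene. Friction and masses are not known exactly. Their poses are not given: they have to be found in the camera images.
- manifold: fixed vacuum manifold: aluminium rail 252 mm long (y -120 to +132) and 68 mm deep (x +/-34), top 45 mm above the bench, feet 14 mm high reaching x = +/-44 mm. Origin at bench level; x to its back, away from the operator, y to its left, z up. Gauge port near its right end, toggle valves in a row at x = -4 mm, y = 12, 45, 78, 111 mm (colours in any order).
- gauge: vacuum gauge, fixed on the port: grey drum 59 mm in diameter with a white dial, on a steel neck 29 mm across. Origin on the port's axis at mid-height of the clamp, 137 mm above the bench; z is the port's axis, which leans 15 degrees from vertical towards the operator (-x of the manifold). The drum spans z = 40 to 75 mm; below is a steel tube 29 mm across down to the rail.
- clamp: blue plastic snap clamp, ring 60 mm across and 18 mm high, halves hinged on a pin 36 mm behind the port's axis. Origin as the gauge's, z along the leaning axis; -x points from the port to its two ears (z -13 to +9 mm, ending 53 mm from the axis), towards the operator and slightly down. It swivels on the flange about z against 0.12 Nm of friction: ears up to 0.25 rad to either side.
- clamp_ears (a point): midway between the two ears, where the jaws should press: 46 mm from the port's axis, between upright round ribs (4 mm radius, z +/-10 mm) outside each ear. Axes as the clamp's; the pliers' axes must match them (jaws along +x, y towards the left ear). Width over the ribs 20 mm snapped shut, 30 mm open. The orange hook lies over the ears, 12 to 19 mm above this point.
- clamp_left (a joint): half-opening angle of the clamp, rad (both halves move alike): 0.061 sprung open, 0 snapped shut, -0.012 hard against the flange; the hook drops just past 0. Springs part the ears with 2 to 3.5 N, so it re-opens unless hooked; a ramped tooth lifts the hook on the way, which takes 9 to 13 N in all at each ear, then the force falls with the click. It cracks at 30 N on each ear.
- clamp_hook (a joint): lift angle of the orange sprung hook on the left ear, rad: 0 at rest (clamp open, or snapped shut), up to 0.2 while it rides over the tooth on the right ear.
- tool_mat: thin black rubber tool mat, fixed on the bench before the manifold, 130 x 280 x 2 mm; origin at the middle of its underside, x along its short side, away from the operator.
- pliers: pliers 189 mm long, 20 mm thick, 0.18 to 0.28 kg: red handles, dark head, white nylon jaw pads, sprung open; they lie flat on the tool mat. Origin at the pivot on the underside; x along the middle line to the jaws, z up. Jaws end at x = +73 mm, handles at x = -116 mm. The head is at most 62 mm wide.
- pliers_grip (a point): where to grip, across the handles: on the middle line 66 mm behind the pivot, half-way up (10 mm), at the centre of mass; axes as the pliers'. Outer faces 43 to 86 mm behind the pivot are 20 mm high, slightly crowned. Outside width here 58 mm sprung open, about 42 mm when the clamp snaps, 34 mm closed. Their spring pushes 9 to 11 N on each finger; with the clamp it comes to 22 to 30 N just before the click and falls to about 18 N with it.
- pliers_jaws (a point): midway between the white jaw pads, 58 mm ahead of the pivot, half-way up; axes as the pliers'. Pads are 30 mm long (x +/-15 mm) and 14 mm high. Gap between them 38 mm sprung open, 35 mm with the handles at 54 mm, 17 mm closed. Each jaw with its pad is 7 to 12 mm thick.
- pliers_left (a joint): half-opening angle of the pliers, rad (both halves move alike): 0.18 sprung open, 0 closed. Gap between the jaw pads = 17 mm + 116 mm x angle; handle width at the grip = 34 mm + 132 mm x angle.
- valve_green (a joint): lever of the toggle valve with the green sleeve, rad: 0 shut (leans 29 degrees towards the operator), 1.0 open (leans as much away, towards +x of the manifold); stays where it is left, takes about 2 N at the tip.
- valve_green_tip (a point): centre of the round end of the green sleeve on its valve lever: 42 mm from the lever's pivot, which is 81 mm above the bench; the sleeve is 12 mm in diameter and its last 18 mm are coloured. Levers swing in planes along the manifold's x axis and stand 33 mm apart.
- valve_black (a joint): lever of the toggle valve with the black sleeve, rad: 0 shut (leans 29 degrees towards the operator), 1.0 open (leans as much away, towards +x of the manifold); stays where it is left, takes about 2 N at the tip.
- valve_black_tip (a point): centre of the round end of the black sleeve on its valve lever: 42 mm from the lever's pivot, which is 81 mm above the bench; the sleeve is 12 mm in diameter and its last 18 mm are coloured. Levers swing in planes along the manifold's x axis and stand 33 mm apart.
- valve_yellow (a joint): lever of the toggle valve with the yellow sleeve, rad: 0 shut (leans 29 degrees towards the operator), 1.0 open (leans as much away, towards +x of the manifold); stays where it is left, takes about 2 N at the tip.
- valve_yellow_tip (a point): centre of the round end of the yellow sleeve on its valve lever: 42 mm from the lever's pivot, which is 81 mm above the bench; the sleeve is 12 mm in diameter and its last 18 mm are coloured. Levers swing in planes along the manifold's x axis and stand 33 mm apart.
- valve_red (a joint): lever of the toggle valve with the red sleeve, rad: 0 shut (leans 29 degrees towards the operator), 1.0 open (leans as much away, towards +x of the manifold); stays where it is left, takes about 2 N at the tip.
- valve_red_tip (a point): centre of the round end of the red sleeve on its valve lever: 42 mm from the lever's pivot, which is 81 mm above the bench; the sleeve is 12 mm in diameter and its last 18 mm are coloured. Levers swing in planes along the manifold's x axis and stand 33 mm apart.
- objective_can: bystander: black round lens can, 37 mm in diameter, 60 mm high, origin at its foot.
- timer: bystander: white bench timer, 60 x 70 x 23 mm, origin at the middle of its underside.

How it is judged:
By the outcome, as a careful person would: the job done as asked, in the order asked, and still so for the second after the job is handed in, with the robot touching nothing.
It also fails if it takes over 61 s, if anything falls off the work surface, if the arm or the gripper's body presses on something with over 40 N, if the wrist force passes 120 N, or if a joint passes its speed limit or range.

## Robot

A 6-joint arm with a two-finger parallel gripper is mounted at the origin on a cart in front of the work surface, level with it; the furniture and walls round the work are solid. World frame = base frame: x ahead of the robot, y to its left, z up, the work surface at z = 0. Lengths are in m, angles in rad, forces in N, time in s.
With the tool pointing down it reaches from about 0.425 to 0.95 m from the base axis. Payload 14.7 kg.
Tool frame: the origin (TCP) lies at the very end of the fingers, on their centre line; the grasp point (between the pads) lies 19 mm behind it; z points along the fingers, y is the line along which they close (so a half turn about z gives the same grasp; the last joint's range is limited). The gripper opens to 85 mm and grips with 20 to 120 N. Pads are 22 mm wide; open, the fingers measure 114 mm over their backs; the gripper's body (76 mm by 85 mm) begins 54 mm behind the grasp point. The pads swing forward as they close: fully open they stand 13 mm farther back than shut.
Start: joints at [-1.208, 0.48, 1.596, -0, 1.065, -0.047], TCP at [0.259, -0.596, 0.231] pointing down, gripper open.
Joint ranges: [-2.75, 2.75], [-0.82, 2.05], [0.23, 2.67], [-1.56, 4.7], [0.09, 2.69], [-2.92, 2.92]. Speed limits (rad/s): [1.89, 1.89, 2.39, 3.01, 3.01, 3.01].

## Interface

Orientations are given as a 3x3 rotation matrix whose columns are the frame's x, y, z axes.
In Python, from plant import arm gives the robot as it stands. The module is installed in compiled form; this text tells all that it offers.
- The arm moves only by the tool step_arm, never from a script. Its argument "increments" is one flat list of numbers, 5 for each row, row after row: the opening, from 0 (shut) to 1 (fully open), then the shift along the tool's x, y, z in m, then the turn about the tool's z in degrees. In form: [claw, x, y, z, yaw, claw, x, y, z, yaw, ...]. A call has 1 to 10 rows; each row is the pose to reach, as a shift and turn from the pose commanded when the call began, along the tool's axes at that moment; what a row does not reach only later rows make up. A row lasts 1/8 s, in which the tool goes at most 62.5 mm and 10.7 degrees, less where a joint would pass 70% of its speed; a pose out of reach is approached as far as the arm can. A call with a gripper value outside its range is refused whole. The fingers move at their own pace and stop on an object; "force" is the grip in N (left out, the last holds). Time passes only in rows, so rows that repeat a pose let the fingers close. It gives the time, the measured TCP pose, the force, the opening and the grip force at its end, in the units of the state.
- arm.read_state(): the state, without advancing time (a new reading comes with each control period).
- arm.get_image(name): name is "scene" or "top" or "wrist"; returns a dict with "img" (480x640x3 uint8, red, green, blue), "fov_y" (degrees; the focal length in pixels is half the picture's height over the tangent of half this angle, whatever the lens; pixels are square), "cx", "cy" (the principal point, pixels), "distortion" ([k1, k2, p1, p2, k3] as OpenCV has them; the pictures are not rectified), "origin" and "orientation" of the camera in the world. Camera axes: x right, y down, z forward; pixel columns grow to the right and rows downward; lengths in m; the calibration is good to about 2 mm. A picture is of the moment at which its call begins. There is no depth.
- arm.finish_job(): hands the job in; it is judged then, once.
Trained networks look in a picture, given as the dict that the camera call returned (one of the last four; its "shot" number tells which), for a name from the list of things; names that differ only in an ending like _2 or _b are one class to them, and where a whole thing is asked for, a point or a joint stands for the part that bears it (a point fixed in the world has none). Each returns a list of dicts, best first, with "confidence" (0 to 1); they miss things now and then, are a little off and sometimes report something else, mostly with a low value. They report only what shows in the picture. A call takes as long as a camera call.
- arm.boxes_of(picture, name): "location" ([column, row] in pixels, amid what is visible of it).
The state is a dict: "clock": time; "joints": joint angles; "qvel": joint speeds; "joint_torque": joint torques, N m; "tcp_pos": TCP position; "tcp_rot": TCP orientation; "ft_force": force on the tool from outside, world axes, zero at the start; "ft_torque": the same for the moment, N m; "grip_width": finger opening in m; "gripper_force": force on a finger pad.
Only numpy, scipy, OpenCV 4.12 (cv2) and the standard library are available. Lean on these libraries where they do the work, as an engineer would, in place of code of your own. Each camera call takes 0.05 s, during which the arm holds its last target. There are 200 camera calls.

## Working session

There is one attempt and no reset: what is moved stays moved. The work goes in short steps, Python scripts to look and compute and a tool call to move; the robot and the scene stay as the last step left them, time stands still between calls to the robot, and variables do not carry over. Pictures are saved under pics/ and viewed, at most 10 in all, crops included, and the job is handed in when it is done.

Besides the shell and the picture viewer there is one more tool, called as name(argument=value, ...) on one line, values as JSON. step_arm: Moves the arm, as the interface text tells. Its arguments: {"type":"object","properties":{"increments":{"type":"array","items":{"type":"number"}},"force":{"type":"number"}},"required":["increments"]}

```bash
mkdir -p pics
python3 - <<'E'
from plant import arm
import cv2,numpy as np
s=arm.read_state();print(s)
for n in ("scene","top"):
    p=arm.get_image(n);print(n,{k:v for k,v in p.items() if k!='img'})
    cv2.imwrite(f"pics/{n}0.png",p['img'][:,:,::-1])
    for t in ["manifold","gauge","clamp","clamp_ears","tool_mat","pliers","pliers_grip","pliers_jaws","valve_green_tip","valve_black_tip","valve_yellow_tip","valve_red_tip","objective_can","timer"]:
        print(t,[(np.round(d['location'],1).tolist(),round(d['confidence'],2)) for d in arm.boxes_of(p,t)[:2]])
E
```

```text
{'clock': 0.0, 'joints': array([-1.20756812e+00,  4.80816042e-01,  1.59686579e+00,  3.24721699e-06,
        1.06511661e+00, -4.65748340e-02]), 'qvel': array([-0.00095747,  0.00042229,  0.00022284, -0.00163914, -0.00111438,
       -0.001355  ]), 'joint_torque': array([-5.70719552e-03, -9.50655484e+01, -4.30188239e+01, -1.56685546e-04,
        1.23245374e-02,  1.46046873e-04]), 'tcp_pos': array([ 0.25886673, -0.59577717,  0.23068566]), 'tcp_rot': array([[ 9.17199956e-01,  3.98426980e-01, -4.25755122e-04],
       [ 3.98427203e-01, -9.17199265e-01,  1.12812999e-03],
       [ 5.89751406e-05, -1.20435320e-03, -9.99999273e-01]]), 'ft_force': array([ 0.34543185,  0.01065175, -0.09919735]), 'ft_torque': array([0.01562049, 0.00375172, 0.00408524]), 'gripper_force': 0.0, 'grip_width': 0.08532370005550544}
scene {'fov_y': 43.79971771692984, 'cx': 322.321728469891, 'cy': 237.1125080974196, 'distortion': array([-0.11733519,  0.        ,  0.        ,  0.        ,  0.        ]), 'origin': array([0.07972814, 1.02798659, 0.87675574]), 'orientation': array([[-0.88321951, -0.31650234,  0.3460485 ],
    
[... 1029 characters left out ...]
0.19677105],
       [-0.99953853,  0.02869742,  0.00995875],
       [-0.01540739, -0.19641954, -0.98039889]]), 'shot': 2}
manifold [([254.7, 196.7], 0.89), ([224.8, 344.5], 0.29)]
gauge [([282.4, 163.3], 0.64)]
clamp [([278.3, 191.4], 0.78)]
clamp_ears [([280.8, 190.7], 0.61)]
tool_mat [([332.2, 297.3], 0.85), ([167.0, 241.2], 0.36)]
pliers [([382.6, 277.8], 0.89)]
pliers_grip [([387.6, 276.0], 0.62)]
pliers_jaws [([387.4, 277.2], 0.74)]
valve_green_tip [([224.0, 213.3], 0.55), ([186.0, 229.0], 0.49)]
valve_black_tip [([278.1, 189.6], 0.54), ([205.0, 221.4], 0.44)]
valve_yellow_tip [([166.6, 240.7], 0.55)]
valve_red_tip []
objective_can [([452.4, 235.3], 0.61)]
timer [([226.3, 343.7], 0.59)]
```

Run:
```python
import cv2
a=cv2.imread("pics/top0.png");cv2.imwrite("pics/top0c.png",cv2.resize(a[130:400,130:490],None,fx=2.2,fy=2.2,interpolation=2))
a=cv2.imread("pics/scene0.png");cv2.imwrite("pics/scene0c.png",cv2.resize(a[150:390,180:440],None,fx=2.5,fy=2.5,interpolation=2))
```

```text
(no output)
```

View pics/top0c.png

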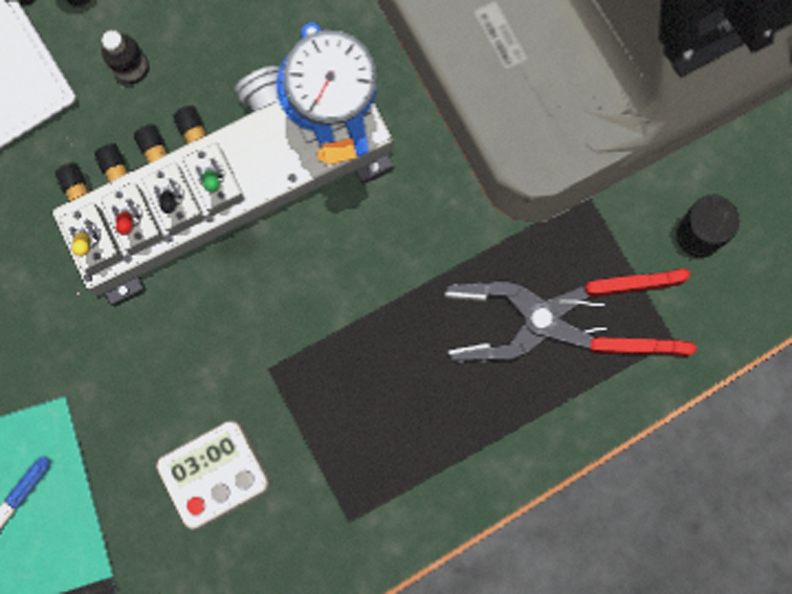

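View pics/scene0c.png

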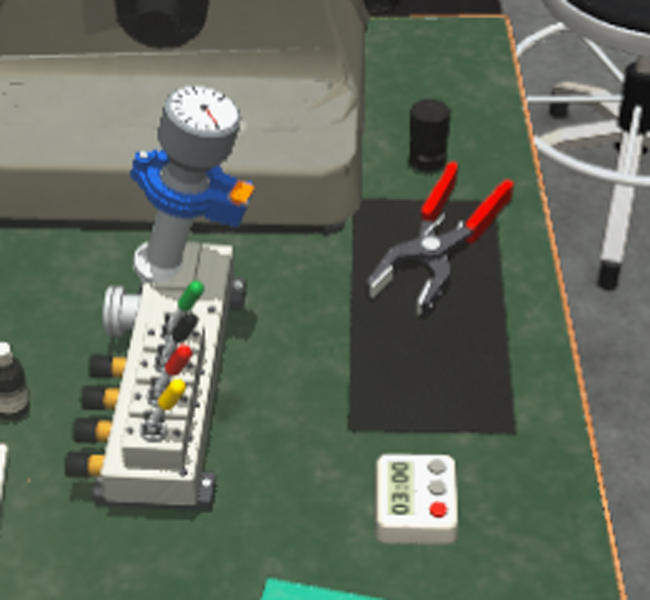

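```bash
cat > h.py <<'E'
import numpy as np,cv2
from scipy.optimize import least_squares
def K(p):
    f=240/np.tan(np.radians(p['fov_y'])/2);return np.array([[f,0,p['cx']],[0,f,p['cy']],[0,0,1]])
def proj(p,X):
    R=np.array(p['orientation']);X=(np.atleast_2d(X)-p['origin'])@R
    return cv2.projectPoints(X.reshape(-1,1,3),np.zeros(3),np.zeros(3),K(p),np.array(p['distortion']))[0][:,0]
def onz(p,uv,z):
    u=cv2.undistortPoints(np.array(uv,float).reshape(-1,1,2),K(p),np.array(p['distortion']))[:,0]
    d=np.c_[u,np.ones(len(u))]@np.array(p['orientation']).T
    o=np.array(p['origin']);return o+d*((z-o[2])/d[:,2])[:,None]
def man(q,P):
    c,s=np.cos(q[2]),np.sin(q[2]);P=np.atleast_2d(P)
    return np.c_[q[0]+c*P[:,0]-s*P[:,1],q[1]+s*P[:,0]+c*P[:,1],P[:,2]]
tip=lambda y:[-.004-.042*np.sin(np.radians(29)),y,.081+.042*np.cos(np.radians(29))]
E
cat > m1.py <<'E'
from h import *
from plant import arm
T=arm.get_image("top");S=arm.get_image("scene")
t=lambda a:np.array(a)/2.2+130
s=lambda a:np.array(a)/2.5+[180,150]
V=[tip(y) for y in (.012,.045,.078,.111)]
pt=t([[211,182],[167,202],[124,224],[81,245]]);ps=s([[197,287],[190,318],[186,351],[178,385]])
# unknowns: x,y,yaw, port y, gauge x
def G(q,z): # point on port axis
    return man(q,[[q[4]-z*np.sin(.2618),q[3],.137+z*np.cos(.2618)]])
def res(q):
    return np.r_[(proj(T,man(q,V))-pt).ravel(),(proj(S,man(q,V))-ps).ravel(),(proj(T,G(q,.075))-t([[330,77]])).ravel(),(proj(S,G(q,.075))-s([[204,106]])).ravel(),(proj(T,man(q,[[-.034,.132,.045],[.034,.132,.045]]))-t([[88,289],[53,210]])).ravel()]
r=least_squares(res,[.6,.2,.4,-.08,0]);q=r.x
print(np.round(q,4),np.round(r.fun,1))
print('axis',G(q,0))
# pliers
kp=onz(T,t([[541,318]]),.022)[0]
print('pivot',kp)
for n,a in (('jawtips',[[447,292],[450,353]]),('ends',[[688,274],[693,349]])):
    w=onz(T,t(a),.016);print(n,w.round(4).tolist(),w.mean(0))
print('mat',onz(T,t([[269,370],[350,521],[590,199],[680,340]]),.002).round(3).tolist())
print('can',onz(T,t([[714,218]]),.06),'timer',onz(T,t([[212,475]]),.023))
print('hook (ears) ',onz(T,t([[338,151]]),.125+.018))
print('hook S',onz(S,s([[240,190]]),.125+.018))
E
python3 m1.py
```

```text
[ 0.5769  0.3701  0.4423 -0.0869 -0.0041] [ 0.6  0.2  0.8  0.8  0.6  0.6  0.2  0.8 -0.8 -0.3 -0.3 -0.2 -1.1 -0.3
 -0.4 -0.1  0.1 -0.1  0.   0.2 -0.4  0.2 -1.2 -0.5]
axis [[0.61037073 0.28970014 0.137     ]]
pivot [0.46236486 0.14143156 0.022     ]
jawtips [[0.4848, 0.2106, 0.016], [0.4389, 0.2097, 0.016]] [0.46184345 0.21015885 0.016     ]
ends [[0.4932, 0.0289, 0.016], [0.4366, 0.0289, 0.016]] [0.46492855 0.02889906 0.016     ]
mat [[0.431, 0.347, 0.002], [0.318, 0.287, 0.002], [0.556, 0.098, 0.002], [0.445, 0.036, 0.002]]
can [[0.52661734 0.01598801 0.06      ]] timer [[0.35365455 0.3860334  0.023     ]]
hook (ears)  [[0.56266334 0.28187826 0.143     ]]
hook S [[0.56193916 0.28477167 0.143     ]]
```

step_arm(increments=[0.9,0.455,-0.534,0.06,-67.5,0.9,0.455,-0.534,0.06,-67.5,0.9,0.455,-0.534,0.06,-67.5,0.9,0.455,-0.534,0.06,-67.5,0.9,0.455,-0.534,0.06,-67.5,0.9,0.455,-0.534,0.06,-67.5,0.9,0.455,-0.534,0.06,-67.5,0.9,0.455,-0.534,0.06,-67.5,0.9,0.455,-0.534,0.06,-67.5,0.9,0.455,-0.534,0.06,-67.5])

```text
clock: 2.85
tcp_pos: [0.4412, 0.0015, 0.1782]
tcp_rot: [[-0.017, 1.0, 0.001], [1.0, 0.017, -0.0], [-0.0, 0.001, -1.0]]
ft_force: [0.9, -0.9, -0.1]
grip_width: 0.0771
gripper_force: 0.0
```

step_arm(increments=[0.85,0.07,0.02,0.0,0,0.85,0.07,0.02,0.0,0,0.85,0.07,0.02,0.0,0,0.85,0.07,0.02,0.0,0])

```text
clock: 3.35
tcp_pos: [0.4591, 0.0688, 0.1781]
tcp_rot: [[-0.016, 1.0, -0.0], [1.0, 0.016, -0.0], [-0.0, -0.0, -1.0]]
ft_force: [0.2, 0.1, -0.3]
grip_width: 0.0727
gripper_force: 0.0
```

Run:
```python
from plant import arm
import cv2,pickle
s=arm.read_state();print(s['tcp_pos'],s['tcp_rot'].round(3).tolist(),s['grip_width'])
p=arm.get_image("wrist");print({k:v for k,v in p.items() if k!='img'})
pickle.dump(p,open("w1.pkl","wb"))
cv2.imwrite("pics/w1.png",p['img'][:,:,::-1])
```

```text
[0.45905891 0.06878112 0.1780591 ] [[-0.016, 1.0, -0.0], [1.0, 0.016, -0.0], [-0.0, -0.0, -1.0]] 0.07265913551094254
{'fov_y': 67.85945236641018, 'cx': 319.9952288044899, 'cy': 232.71388238303717, 'distortion': array([-0.01177387,  0.        ,  0.        ,  0.        ,  0.        ]), 'origin': array([0.45930365, 0.15034542, 0.31956876]), 'orientation': array([[ 9.99885135e-01,  1.42216025e-02,  5.24049005e-03],
       [ 1.51479103e-02, -9.49265717e-01, -3.14110074e-01],
       [ 5.07468939e-04,  3.14153377e-01, -9.49372107e-01]]), 'shot': 5}
```

View pics/w1.png

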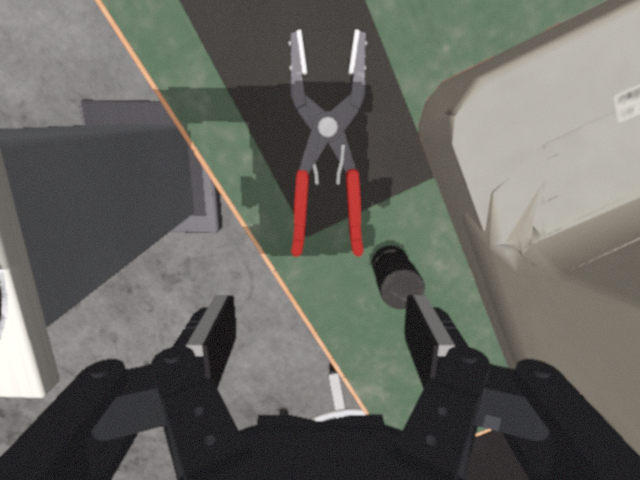

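Run:
```python
from h import *
import pickle
p=pickle.load(open("w1.pkl","rb"))
print('pivot',onz(p,[[328,127]],.022))
for n,a in (('jawtips',[[296,32],[361,32]]),('ends',[[298,252],[358,252]]),('fronts',[[303,172],[353,172]])):
    w=onz(p,a,.018);print(n,w.round(4).tolist(),w.mean(0).round(4))
```

```text
pivot [[0.46600552 0.14115715 0.022     ]]
jawtips [[0.4405, 0.2095, 0.018], [0.4894, 0.2102, 0.018]] [0.465  0.2099 0.018 ]
ends [[0.4413, 0.0319, 0.018], [0.4957, 0.0327, 0.018]] [0.4685 0.0323 0.018 ]
fronts [[0.4458, 0.1043, 0.018], [0.488, 0.1049, 0.018]] [0.4669 0.1046 0.018 ]
```

step_arm(increments=[0.88,0.0065,0.007,0.05,0,0.88,0.0065,0.007,0.1,0,0.88,0.0065,0.007,0.14,0,0.88,0.0065,0.007,0.16,0,0.88,0.0065,0.007,0.17,0,0.88,0.0065,0.007,0.173,0,0.88,0.0065,0.007,0.173,0])

```text
clock: 4.28
tcp_pos: [0.4667, 0.0762, 0.0056]
tcp_rot: [[-0.017, 1.0, 0.001], [1.0, 0.017, 0.0], [0.0, 0.001, -1.0]]
ft_force: [0.4, -0.2, -0.4]
grip_width: 0.0751
gripper_force: 0.0
```

Run:
```python
from plant import arm
import cv2,pickle
p=arm.get_image("wrist")
pickle.dump(p,open("w2.pkl","wb"))
cv2.imwrite("pics/w2.png",p['img'][:,:,::-1])
```

```text
(no output)
```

View pics/w2.png

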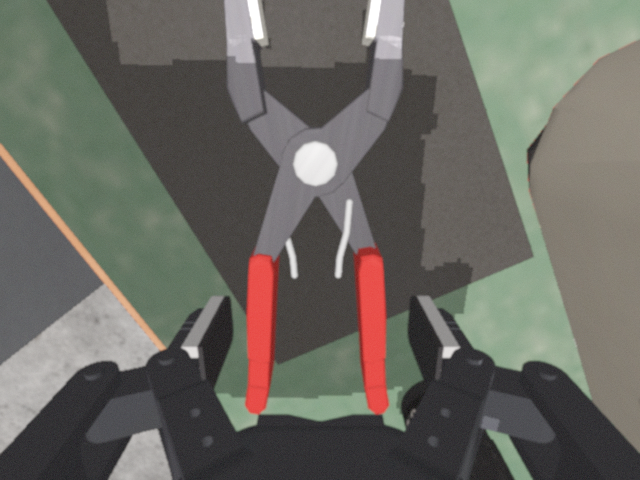

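step_arm(increments=[0.75,0,0,0,0,0.7,0,0,0,0,0.66,0,0,0,0,0.635,0,0,0,0,0.635,0,0,0,0,0.635,0,0,0,0,0.635,0,0,0,0], force=30)

```text
clock: 5.2
tcp_pos: [0.4667, 0.0765, 0.0057]
tcp_rot: [[-0.017, 1.0, 0.001], [1.0, 0.017, 0.0], [0.0, 0.001, -1.0]]
ft_force: [-1.5, -1.1, 14.0]
grip_width: 0.0545
gripper_force: 13.1
```

step_arm(increments=[0.635,0,0,-0.005,0,0.635,0,0,-0.02,0,0.635,0,0,-0.05,0,0.635,0,0,-0.09,0,0.635,0,0,-0.12,0,0.635,0,0,-0.12,0])

```text
clock: 5.95
tcp_pos: [0.4676, 0.0766, 0.1276]
tcp_rot: [[-0.017, 1.0, 0.005], [1.0, 0.017, 0.0], [0.0, 0.005, -1.0]]
ft_force: [0.3, -1.2, -3.7]
grip_width: 0.0543
gripper_force: 8.7
```

Run:
```python
from plant import arm
import cv2,pickle
p=arm.get_image("wrist")
pickle.dump(p,open("w3.pkl","wb"))
s=arm.get_image("scene");pickle.dump(s,open("s3.pkl","wb"))
b=cv2.resize(s['img'][130:370,180:480],None,fx=1.6,fy=1.6,interpolation=2)
a=cv2.resize(p['img'][:,120:520],(320,384))
import numpy as np
cv2.imwrite("pics/w3.png",np.hstack([a,b])[:,:,::-1])
st=arm.read_state();print(st['ft_force'],st['ft_torque'])
```

```text
[-0.88375908  0.73882751 -2.81640054] [ 0.04121701 -0.01078475 -0.00698825]
```

View pics/w3.png

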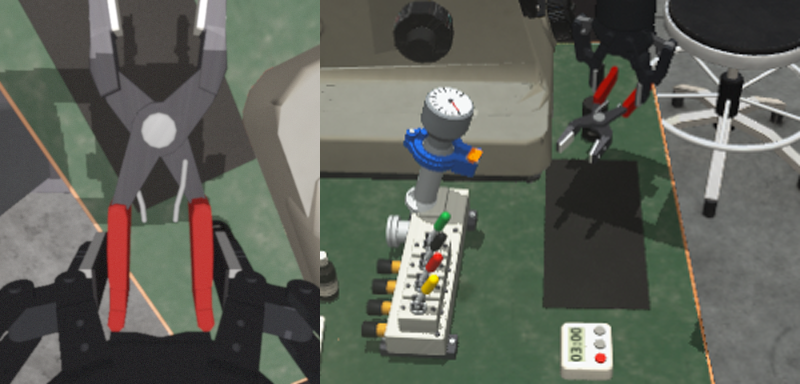

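step_arm(increments=[0.635,0.02,-0.012,0,6,0.635,0.045,-0.026,0,14,0.635,0.07,-0.04,0,23,0.635,0.095,-0.055,0,32,0.635,0.12,-0.068,0,41,0.635,0.14,-0.078,0,50,0.635,0.155,-0.085,0,60,0.635,0.165,-0.088,0,69,0.635,0.165,-0.088,0,76,0.635,0.165,-0.088,0,79])

```text
clock: 7.3
tcp_pos: [0.3745, 0.2396, 0.1238]
tcp_rot: [[0.979, 0.205, -0.002], [0.205, -0.979, -0.001], [-0.002, 0.001, -1.0]]
ft_force: [-0.4, 0.0, -2.3]
grip_width: 0.0544
gripper_force: 8.9
```

step_arm(increments=[0.635,0,0,0,0,0.635,0,0,0,0])

```text
clock: 7.55
tcp_pos: [0.3751, 0.2397, 0.1245]
tcp_rot: [[0.978, 0.209, -0.001], [0.209, -0.978, -0.001], [-0.001, 0.0, -1.0]]
ft_force: [-0.8, 0.4, -2.1]
grip_width: 0.0543
gripper_force: 8.9
```

Run:
```python
from plant import arm
import cv2,pickle,numpy as np
p=arm.get_image("wrist");st=arm.read_state()
pickle.dump((p,st),open("w4.pkl","wb"))
T=arm.get_image("top");pickle.dump(T,open("t4.pkl","wb"))
cv2.imwrite("pics/t4full.png",T['img'][:,:,::-1])
cv2.imwrite("pics/w4.png",p['img'][:,:,::-1])
print(st['ft_force'])
```

```text
[-0.21207152 -0.17319173 -2.83769566]
```

View pics/w4.png

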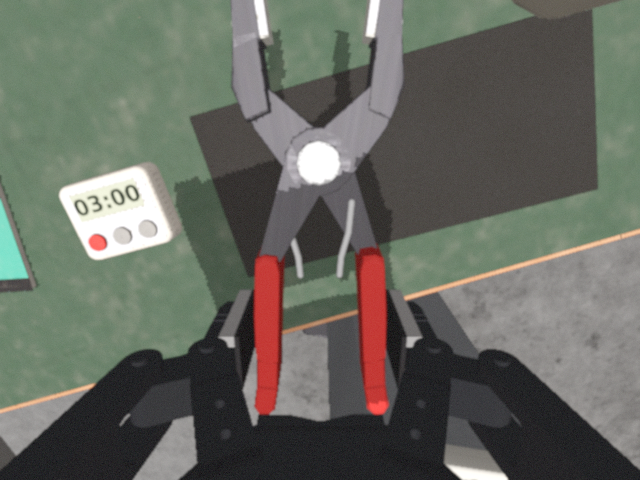

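Run:
```python
from plant import arm
import cv2,pickle,numpy as np
T=pickle.load(open("t4.pkl","rb"));S=arm.get_image("scene");pickle.dump(S,open("s4.pkl","wb"))
a=cv2.resize(T['img'][150:290,260:340],None,fx=4.2,fy=4.2,interpolation=2)
b=cv2.resize(S['img'][185:325,225:335],None,fx=4.2,fy=4.2,interpolation=2)
print(a.shape,b.shape)
cv2.imwrite("pics/m4.png",np.hstack([a,b])[:,:,::-1])
```

```text
(588, 336, 3) (588, 462, 3)
```

View pics/m4.png

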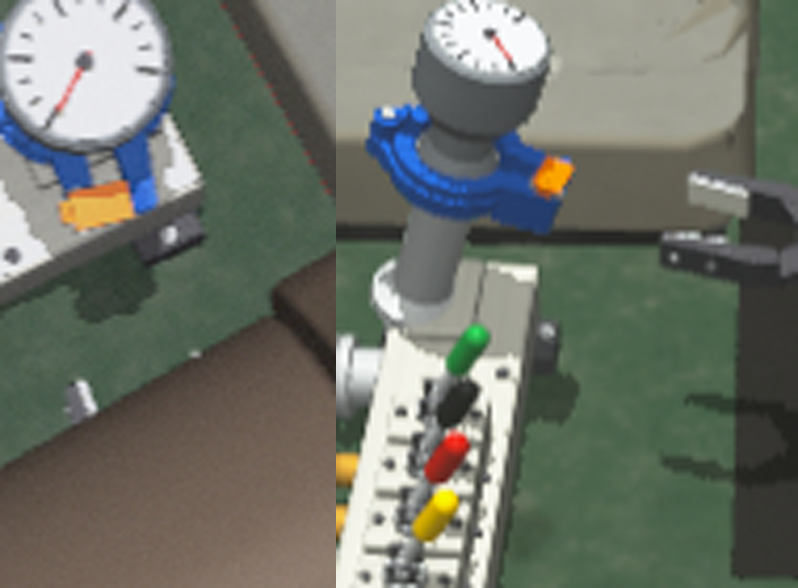

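```bash
cat > m5.py <<'E'
from h import *
import pickle
T=pickle.load(open("t4.pkl","rb"));S=pickle.load(open("s4.pkl","rb"));W,st=pickle.load(open("w4.pkl","rb"))
q=[0.5769,0.3701,0.4423];axis=np.array([.6104,.2897,.137])
Rz=lambda a:np.array([[np.cos(a),-np.sin(a),0],[np.sin(a),np.cos(a),0],[0,0,1]])
Ry=lambda a:np.array([[np.cos(a),0,np.sin(a)],[0,1,0],[-np.sin(a),0,np.cos(a)]])
def C(phi,P): return axis+np.atleast_2d(P)@(Rz(q[2])@Ry(-.2618)@Rz(phi)).T
t=lambda uv:((uv-[260,150])*4.2).round(0).tolist()
s=lambda uv:((uv-[225,185])*4.2+[336,0]).round(0).tolist()
pts=np.array([[-.053,-.011,.009],[-.046,-.015,.010],[-.046,.015,.010],[-.053,.011,-.013],[-.046,.015,-.01],[-.046,0,.019],[.036,0,.009]])
if __name__=="__main__":
    for phi in (0,-.1,-.18,-.25):
        X=C(phi,pts);print(phi,'T',t(proj(T,X)),'\n   S',s(proj(S,X)))
    # pliers from wrist pixels in tool frame
    tcp=st['tcp_pos'];R=st['tcp_rot'];top=tcp[2]+.0164
    piv=onz(W,[[319,163]],top)[0];print('pivot tool',(piv-tcp)@R)
    e=onz(W,[[265,403],[377,403]],top-.005);print('ends',((e-tcp)@R).round(4).tolist())
    e=onz(W,[[267,38],[368,38]],top-.003);print('padrear',((e-tcp)@R).round(4).tolist())
    # predicted tips
    for dy in (-.0,):
        P=np.array([[.139,-.0175,-.0064],[.139,.0175,-.0064],[.139,-.0265,-.0064],[.139,.0265,-.0064]])
        X=tcp+P@R.T;print('tips T',t(proj(T,X)),'S',s(proj(S,X)))
E
python3 m5.py
```

```text
0 T [[172.0, 199.0], [173.0, 176.0], [98.0, 214.0], [113.0, 227.0], [95.0, 215.0], [137.0, 194.0], [32.0, -14.0]] 
   S [[573.0, 154.0], [560.0, 143.0], [554.0, 184.0], [558.0, 218.0], [544.0, 216.0], [561.0, 149.0], [384.0, 123.0]]
-0.1 T [[159.0, 208.0], [163.0, 185.0], [84.0, 215.0], [99.0, 230.0], [82.0, 216.0], [125.0, 199.0], [42.0, -18.0]] 
   S [[574.0, 162.0], [562.0, 150.0], [549.0, 190.0], [554.0, 225.0], [539.0, 221.0], [560.0, 155.0], [386.0, 118.0]]
-0.18 T [[149.0, 214.0], [154.0, 192.0], [73.0, 215.0], [87.0, 232.0], [71.0, 216.0], [115.0, 203.0], [49.0, -21.0]] 
   S [[574.0, 168.0], [562.0, 156.0], [544.0, 194.0], [550.0, 230.0], [535.0, 225.0], [558.0, 160.0], [387.0, 114.0]]
-0.25 T [[139.0, 219.0], [146.0, 197.0], [63.0, 214.0], [76.0, 232.0], [62.0, 215.0], [106.0, 205.0], [56.0, -22.0]] 
   S [[573.0, 173.0], [562.0, 160.0], [540.0, 197.0], [546.0, 234.0], [531.0, 228.0], [556.0, 164.0], [389.0, 111.0]]
pivot tool [ 0.06644878 -0.00089585 -0.01645597]
ends [[-0.0426, -0.0258, -0.0114], [-0.0427, 0.0254, -0.0114]]
padrear [[0.1058, -0.0175, -0.0135], [0.1058, 0.0149, -0.0135]]
tips T [[93.0, 366.0], [190.0, 343.0], [68.0, 372.0], [215.0, 337.0]] S [[653.0, 231.0], [676.0, 184.0], [647.0, 244.0], [681.0, 172.0]]
```

step_arm(increments=[0.635,0.006,0.005,0.004,-1,0.635,0.012,0.009,0.008,-2,0.635,0.025,0.0087,0.008,-2,0.635,0.038,0.0083,0.008,-2,0.635,0.047,0.008,0.008,-2,0.635,0.047,0.008,0.008,-2,0.635,0.047,0.008,0.008,-2])

```text
clock: 8.57
tcp_pos: [0.4227, 0.2417, 0.117]
tcp_rot: [[0.97, 0.242, -0.001], [0.242, -0.97, -0.0], [-0.001, 0.0, -1.0]]
ft_force: [-0.1, -0.0, -1.8]
grip_width: 0.0551
gripper_force: 8.9
```

Run:
```python
from plant import arm
import cv2,pickle,numpy as np
T=arm.get_image("top");S=arm.get_image("scene");st=arm.read_state();pickle.dump((T,S,st),open("ts5.pkl","wb"))
a=cv2.resize(T['img'][165:245,260:340],None,fx=5,fy=5,interpolation=2)
b=cv2.resize(S['img'][200:280,250:330],None,fx=5,fy=5,interpolation=2)
cv2.imwrite("pics/m5.png",np.hstack([a,b])[:,:,::-1]);print(st['tcp_pos'])
```

```text
[0.42261502 0.24174133 0.11703868]
```

View pics/m5.png

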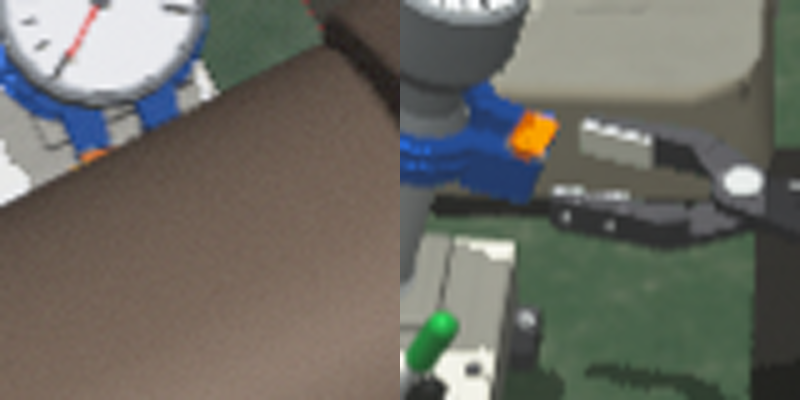

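Run:
```python
from m5 import *
T,S,st=pickle.load(open("ts5.pkl","rb"))
s=lambda X:((proj(S,X)-[250,200])*5+[400,0]).round(0).tolist()
tcp=st['tcp_pos'];R=st['tcp_rot']
for nm,y in (('right',.0165),('left',-.0185)):
  for z in (.0006,-.0134):
    print(nm,z,'tip,rear',s(tcp+np.array([[.136,y,z],[.106,y,z]])@R.T))
print('outer left', s(tcp+np.array([[.136,-.027,.0006],[.136,-.027,-.0134]])@R.T))
for phi in (-.15,-.19,-.23): print(phi,s(C(phi,[[-.053,.011,-.013],[-.053,.014,-.013],[-.053,-.011,-.013],[-.053,-.011,.009],[-.053,.011,.009],[-.053,.011,.019]])))
```

```text
right 0.0006 tip,rear [[574.0, 147.0], [647.0, 160.0]]
right -0.0134 tip,rear [[573.0, 120.0], [647.0, 133.0]]
left 0.0006 tip,rear [[548.0, 204.0], [623.0, 217.0]]
left -0.0134 tip,rear [[547.0, 176.0], [622.0, 189.0]]
outer left [[542.0, 218.0], [540.0, 190.0]]
-0.15 [[532.0, 196.0], [530.0, 201.0], [545.0, 163.0], [558.0, 122.0], [544.0, 156.0], [550.0, 137.0]]
-0.19 [[529.0, 199.0], [527.0, 204.0], [545.0, 166.0], [558.0, 125.0], [542.0, 158.0], [548.0, 139.0]]
-0.23 [[526.0, 202.0], [524.0, 207.0], [544.0, 170.0], [557.0, 129.0], [539.0, 161.0], [545.0, 142.0]]
```

step_arm(increments=[0.635,0.004,0.001,0,0,0.635,0.009,0.001,0,0,0.635,0.014,0.001,0,0,0.635,0.019,0.001,0,0,0.635,0.024,0.001,0,0,0.635,0.027,0.001,0,0,0.635,0.027,0.001,0,0])

```text
clock: 9.55
tcp_pos: [0.4497, 0.2474, 0.117]
tcp_rot: [[0.97, 0.241, -0.0], [0.241, -0.97, 0.0], [-0.0, -0.0, -1.0]]
ft_force: [-0.9, -0.4, -1.5]
grip_width: 0.0545
gripper_force: 8.9
```

Run:
```python
from plant import arm
import cv2,pickle,numpy as np
S=arm.get_image("scene");W=arm.get_image("wrist");st=arm.read_state();pickle.dump((S,W,st),open("ts6.pkl","wb"))
b=cv2.resize(S['img'][195:275,240:340],None,fx=5,fy=5,interpolation=2)
cv2.imwrite("pics/m6.png",b[:,:,::-1]);print(st['tcp_pos'],st['ft_force'],st['ft_torque'])
```

```text
[0.44939072 0.24733062 0.11700326] [ 0.11414573 -0.67490551 -1.9574846 ] [-0.0027363  -0.02868167 -0.02924409]
```

View pics/m6.png

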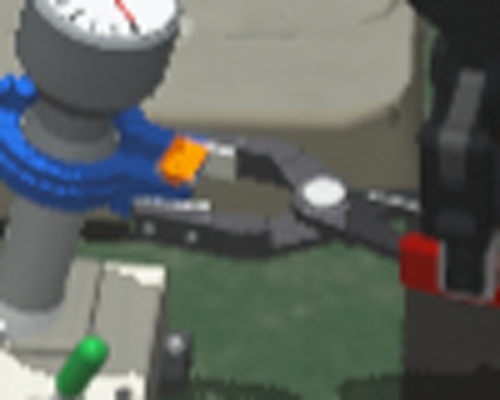

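step_arm(increments=[0.62,0,0,-0.001,0,0.605,0,0,-0.001,0,0.59,0,0,-0.001,0,0.58,0,0,-0.001,0,0.57,0,0,-0.001,0,0.57,0,0,-0.001,0], force=32)

```text
clock: 10.4
tcp_pos: [0.4494, 0.2473, 0.118]
tcp_rot: [[0.97, 0.242, -0.0], [0.242, -0.97, -0.0], [-0.0, 0.0, -1.0]]
ft_force: [-0.2, -1.8, -2.1]
grip_width: 0.0487
gripper_force: 12.5
```

step_arm(increments=[0.56,0,0,0,0,0.55,0,0,0,0,0.55,0,0,0,0])

```text
clock: 10.78
tcp_pos: [0.449, 0.2472, 0.1179]
tcp_rot: [[0.97, 0.242, -0.001], [0.242, -0.97, -0.0], [-0.001, 0.0, -1.0]]
ft_force: [-4.8, -3.5, -1.6]
grip_width: 0.047
gripper_force: 18.1
```

step_arm(increments=[0.545,0,0,0,0,0.54,0,0,0,0,0.54,0,0,0,0])

```text
clock: 11.15
tcp_pos: [0.4488, 0.2471, 0.1178]
tcp_rot: [[0.97, 0.242, -0.001], [0.242, -0.97, -0.001], [-0.002, 0.0, -1.0]]
ft_force: [-6.6, -3.5, -1.8]
grip_width: 0.0464
gripper_force: 20.4
```

step_arm(increments=[0.535,0,0,0,0,0.53,0,0,0,0,0.53,0,0,0,0])

```text
clock: 11.52
tcp_pos: [0.4485, 0.247, 0.1178]
tcp_rot: [[0.97, 0.242, -0.002], [0.242, -0.97, -0.001], [-0.002, 0.0, -1.0]]
ft_force: [-6.1, -3.3, -1.1]
grip_width: 0.0454
gripper_force: 21.6
```

step_arm(increments=[0.525,0,0,0,0,0.52,0,0,0,0,0.52,0,0,0,0])

```text
clock: 11.9
tcp_pos: [0.4482, 0.2469, 0.1177]
tcp_rot: [[0.97, 0.242, -0.002], [0.242, -0.97, -0.001], [-0.002, 0.0, -1.0]]
ft_force: [-7.4, -3.2, -1.8]
grip_width: 0.0449
gripper_force: 23.3
```

step_arm(increments=[0.515,0,0,0,0,0.51,0,0,0,0,0.51,0,0,0,0])

```text
clock: 12.28
tcp_pos: [0.4479, 0.2468, 0.1176]
tcp_rot: [[0.97, 0.242, -0.003], [0.242, -0.97, -0.001], [-0.003, 0.0, -1.0]]
ft_force: [-9.4, -3.6, -1.3]
grip_width: 0.044
gripper_force: 24.5
```

step_arm(increments=[0.505,0,0,0,0,0.5,0,0,0,0,0.5,0,0,0,0])

```text
clock: 12.65
tcp_pos: [0.4477, 0.2467, 0.1175]
tcp_rot: [[0.97, 0.242, -0.003], [0.242, -0.97, -0.001], [-0.004, 0.001, -1.0]]
ft_force: [-10.2, -3.8, -1.3]
grip_width: 0.0435
gripper_force: 25.3
```

Run:
```python
from plant import arm
import cv2,pickle,numpy as np
S=arm.get_image("scene");W=arm.get_image("wrist");st=arm.read_state();pickle.dump((S,W,st),open("ts7.pkl","wb"))
b=cv2.resize(S['img'][200:270,245:325],None,fx=5,fy=5,interpolation=2)
a=cv2.resize(W['img'][:,180:460],None,fx=.73,fy=.73)
cv2.imwrite("pics/m7.png",np.hstack([b,a[:350]])[:,:,::-1]);print(st['ft_force'],st['ft_torque'],st['grip_width'],st['gripper_force'])
```

```text
[-9.28914736 -4.54811109 -1.62369759] [-0.56683617  1.57663422 -0.15568623] 0.04300533954996307 25.347756519913673
```

View pics/m7.png

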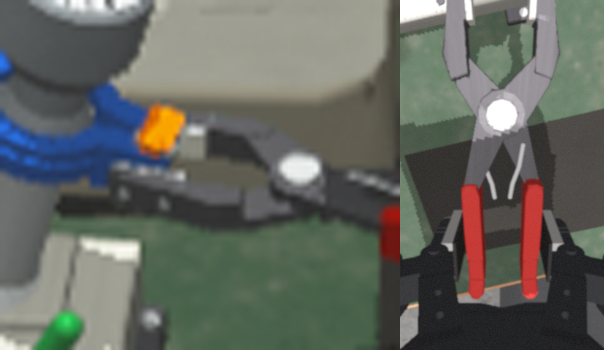

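step_arm(increments=[0.495,0,0,0,0,0.495,0,0,0,0])

```text
clock: 13.0
tcp_pos: [0.4476, 0.2467, 0.1175]
tcp_rot: [[0.97, 0.242, -0.004], [0.242, -0.97, -0.001], [-0.004, 0.001, -1.0]]
ft_force: [-11.3, -4.0, -1.5]
grip_width: 0.0432
gripper_force: 25.6
```

step_arm(increments=[0.49,0,0,0,0,0.49,0,0,0,0])

```text
clock: 13.25
tcp_pos: [0.4475, 0.2466, 0.1175]
tcp_rot: [[0.97, 0.242, -0.004], [0.242, -0.97, -0.002], [-0.004, 0.001, -1.0]]
ft_force: [-9.9, -4.4, -0.9]
grip_width: 0.0427
gripper_force: 24.0
```

step_arm(increments=[0.485,0,0,0,0,0.485,0,0,0,0])

```text
clock: 13.5
tcp_pos: [0.4475, 0.2466, 0.1174]
tcp_rot: [[0.97, 0.242, -0.004], [0.242, -0.97, -0.002], [-0.004, 0.001, -1.0]]
ft_force: [-10.0, -4.1, -0.9]
grip_width: 0.0418
gripper_force: 23.5
```

step_arm(increments=[0.48,0,0,0,0,0.48,0,0,0,0])

```text
clock: 13.75
tcp_pos: [0.4475, 0.2466, 0.1174]
tcp_rot: [[0.97, 0.242, -0.004], [0.242, -0.97, -0.002], [-0.004, 0.001, -1.0]]
ft_force: [-10.8, -3.2, -1.4]
grip_width: 0.0415
gripper_force: 24.5
```

step_arm(increments=[0.475,0,0,0,0,0.475,0,0,0,0])

```text
clock: 14.0
tcp_pos: [0.4474, 0.2466, 0.1174]
tcp_rot: [[0.97, 0.242, -0.004], [0.242, -0.97, -0.002], [-0.004, 0.001, -1.0]]
ft_force: [-12.3, -4.3, -1.1]
grip_width: 0.0412
gripper_force: 25.5
```

```bash
cat > hook.py <<'E'
from h import *
import pickle,sys
def orange(S):
    im=S['img'].astype(int)[195:250,240:310]
    m=((im[...,0]>190)&(im[...,1]>90)&(im[...,1]<190)&(im[...,2]<90)).astype(np.uint8)
    n,l,stt,c=cv2.connectedComponentsWithStats(m)
    k=1+np.argmax(stt[1:,4]);r=cv2.minAreaRect(np.argwhere(l==k)[:,::-1].astype(np.float32))
    return stt[k].tolist(),(c[k]+[240,195]).round(2).tolist(),np.round(r[1],1).tolist(),round(r[2],1)
if __name__=="__main__":
    from plant import arm
    for f in ("s4","ts5","ts6","ts7"):
        d=pickle.load(open(f+".pkl","rb"))
        d=d if isinstance(d,dict) else (d[1] if f=="ts5" else d[0])
        print(f,orange(d))
    S=arm.get_image("scene");st=arm.read_state();pickle.dump((S,st),open("ts8.pkl","wb"));print('now',orange(S),st['grip_width'],st['gripper_force'])
    im=S['img'].astype(int)
    W=arm.get_image("wrist");pickle.dump(W,open("w8.pkl","wb"))
    for nm,p in(("w7",pickle.load(open("ts7.pkl","rb"))[1]),("w6",pickle.load(open("ts6.pkl","rb"))[1]),("w8",W)):
        m=(p['img'].astype(int).min(2)>235)[120:200,270:370];ys,xs=np.nonzero(m);print(nm,'pivot px',xs.mean()+270,ys.mean()+120,len(xs))
E
python3 hook.py
```

```text
s4 ([32, 28, 9, 8, 48], [276.33, 226.52], [6.3, 7.6], 26.6)
ts5 ([32, 28, 9, 8, 48], [276.33, 226.52], [6.3, 7.6], 26.6)
ts6 ([32, 28, 10, 8, 49], [276.43, 226.49], [6.3, 7.9], 31.0)
ts7 ([33, 26, 9, 9, 56], [276.88, 225.2], [6.3, 8.5], 26.6)
now ([33, 25, 9, 10, 56], [277.0, 224.91], [6.3, 8.5], 26.6) 0.04138950662079371 25.45720987021923
w7 pivot px 318.9028094153379 157.0106302201974 1317
w6 pivot px 318.2435395458105 162.72905246671888 1277
w8 pivot px 318.8159090909091 155.90378787878788 1320
```

step_arm(increments=[0.472,-0.001,0,0,0,0.468,-0.0015,0,0,0,0.468,-0.0015,0,0,0])

```text
clock: 14.48
tcp_pos: [0.4476, 0.2468, 0.1179]
tcp_rot: [[0.97, 0.242, -0.001], [0.242, -0.97, -0.0], [-0.001, 0.0, -1.0]]
ft_force: [-4.3, -3.0, -2.5]
grip_width: 0.0404
gripper_force: 19.3
```

step_arm(increments=[0.464,0,0,0,0,0.464,0,0,0,0])

```text
clock: 14.72
tcp_pos: [0.4475, 0.2468, 0.1179]
tcp_rot: [[0.97, 0.242, -0.001], [0.242, -0.97, -0.0], [-0.001, 0.0, -1.0]]
ft_force: [-5.7, -3.0, -2.2]
grip_width: 0.04
gripper_force: 19.8
```

```bash
python3 hook.py | grep -E "now|w8"
```

```text
now ([33, 26, 9, 8, 48], [277.25, 224.6], [6.3, 7.2], 26.6) 0.03978578269037777 19.841499086469412
w8 pivot px 319.0091743119266 154.7446483180428 1308
```

step_arm(increments=[0.48,0,0,0,0,0.5,0,0,0,0,0.53,0,0,0,0,0.56,0,0,0,0,0.59,0,0,0,0,0.62,0,0,0,0,0.635,0,0,0,0,0.635,0,0,0,0,0.635,0,0,0,0])

```text
clock: 15.95
tcp_pos: [0.4481, 0.247, 0.1181]
tcp_rot: [[0.97, 0.242, 0.0], [0.242, -0.97, 0.0], [0.0, -0.0, -1.0]]
ft_force: [-0.6, -0.2, -2.5]
grip_width: 0.0542
gripper_force: 8.7
```

```bash
python3 hook.py | grep -E "now|w8"
```

```text
now ([33, 26, 9, 8, 50], [277.28, 224.62], [6.3, 8.0], 26.6) 0.05421565375048147 8.658337751403451
w8 pivot px 318.5418265541059 162.49194167306217 1303
```

step_arm(increments=[0.635,-0.005,0,0,0,0.635,-0.015,0,0,0,0.635,-0.03,0,0,0,0.635,-0.045,0,0,0,0.635,-0.06,0,0,0,0.635,-0.068,0,0,0,0.635,-0.068,0,0,0])

```text
clock: 16.92
tcp_pos: [0.3817, 0.2306, 0.1182]
tcp_rot: [[0.97, 0.242, 0.0], [0.242, -0.97, 0.0], [0.0, -0.0, -1.0]]
ft_force: [1.3, -0.1, -2.8]
grip_width: 0.0543
gripper_force: 8.7
```

step_arm(increments=[0.635,0.006,0.01,0,-6,0.635,0.012,0.02,0,-14,0.635,0.018,0.03,0,-23,0.635,0.024,0.04,0,-32,0.635,0.03,0.05,0,-41,0.635,0.036,0.06,0,-50,0.635,0.042,0.07,0,-59,0.635,0.048,0.08,0,-68,0.635,0.053,0.088,0,-76,0.635,0.056,0.094,0,-82])

```text
clock: 18.18
tcp_pos: [0.4602, 0.1527, 0.118]
tcp_rot: [[-0.108, 0.994, 0.001], [0.994, 0.108, 0.0], [0.0, 0.001, -1.0]]
ft_force: [-0.5, -0.2, -2.3]
grip_width: 0.0543
gripper_force: 8.7
```

```bash
python3 hook.py | grep -E "now|w8"; python3 -c "
from plant import arm
import numpy as np
s=arm.read_state();R=s['tcp_rot'];az=np.arctan2(R[1,0],R[0,0]);d=np.array([.4575,.1518,.008])-s['tcp_pos'];print(s['tcp_pos'],np.degrees(az),(d@R).round(4))"
```

```text
now ([33, 26, 9, 8, 48], [277.19, 224.75], [6.3, 7.6], 26.6) 0.05393205941219431 8.749190834350884
w8 pivot px nan nan 0
[0.46018021 0.15267098 0.11805652] 96.03118429856973 [-0.0006 -0.0028  0.1101]hook.py:19: RuntimeWarning: Mean of empty slice.
  m=(p['img'].astype(int).min(2)>235)[120:200,270:370];ys,xs=np.nonzero(m);print(nm,'pivot px',xs.mean()+270,ys.mean()+120,len(xs))
  ret = ret.dtype.type(ret / rcount)
```

step_arm(increments=[0.635,-0.0006,-0.0028,0.01,-8,0.635,-0.0006,-0.0028,0.03,-16,0.635,-0.0006,-0.0028,0.05,-20.7,0.635,-0.0006,-0.0028,0.07,-20.7,0.635,-0.0006,-0.0028,0.085,-20.7,0.635,-0.0006,-0.0028,0.095,-20.7,0.635,-0.0006,-0.0028,0.102,-20.7,0.635,-0.0006,-0.0028,0.105,-20.7,0.635,-0.0006,-0.0028,0.105,-20.7])

```text
clock: 19.4
tcp_pos: [0.4565, 0.1521, 0.0131]
tcp_rot: [[-0.449, 0.894, 0.0], [0.894, 0.449, 0.0], [-0.0, 0.0, -1.0]]
ft_force: [-0.4, -0.2, -2.1]
grip_width: 0.0539
gripper_force: 8.7
```

step_arm(increments=[0.635,0,0,0.002,0,0.635,0,0,0.004,0,0.635,0,0,0.005,0,0.635,0,0,0.005,0])

```text
clock: 19.9
tcp_pos: [0.4564, 0.152, 0.008]
tcp_rot: [[-0.449, 0.894, -0.0], [0.894, 0.449, -0.0], [0.0, -0.0, -1.0]]
ft_force: [-0.1, -0.3, -2.1]
grip_width: 0.0539
gripper_force: 8.7
```

step_arm(increments=[0.635,0,0,0.001,0,0.635,0,0,0.0015,0,0.635,0,0,0.0015,0])

```text
clock: 20.27
tcp_pos: [0.4564, 0.152, 0.0065]
tcp_rot: [[-0.449, 0.894, -0.0], [0.894, 0.449, -0.0], [0.0, -0.0, -1.0]]
ft_force: [-0.2, -0.2, -1.6]
grip_width: 0.0544
gripper_force: 8.7
```

step_arm(increments=[0.635,0,0,0.0005,0,0.635,0,0,0.001,0,0.635,0,0,0.001,0])

```text
clock: 20.65
tcp_pos: [0.4564, 0.1521, 0.0057]
tcp_rot: [[-0.449, 0.894, 0.0], [0.894, 0.449, 0.0], [-0.0, 0.0, -1.0]]
ft_force: [-1.3, -0.3, 6.3]
grip_width: 0.0543
gripper_force: 9.2
```

step_arm(increments=[0.645,0,0,0,0,0.655,0,0,0,0,0.665,0,0,0,0,0.675,0,0,0,0,0.69,0,0,0,0,0.72,0,0,0,0,0.77,0,0,0,0,0.85,0,0,0,0,0.88,0,0,0,0,0.88,0,0,0,0])

```text
clock: 21.9
tcp_pos: [0.4564, 0.152, 0.0055]
tcp_rot: [[-0.449, 0.894, -0.0], [0.894, 0.449, -0.0], [0.0, -0.0, -1.0]]
ft_force: [0.0, -0.2, 0.1]
grip_width: 0.0751
gripper_force: 0.0
```

step_arm(increments=[0.88,0,0,-0.01,0,0.88,0,0,-0.03,0,0.88,0,0,-0.07,0,0.88,0,0,-0.12,0,0.88,0,0,-0.17,0,0.6,0,0,-0.2,0,0.3,0,0,-0.22,0,0.0,0,0,-0.22,0])

```text
clock: 22.9
tcp_pos: [0.4571, 0.1522, 0.2274]
tcp_rot: [[-0.449, 0.894, 0.003], [0.894, 0.449, 0.001], [-0.001, 0.003, -1.0]]
ft_force: [-0.8, 0.6, -0.2]
grip_width: 0.0205
gripper_force: 0.0
```

Run:
```python
from hook import orange
from h import *
from plant import arm
import pickle
S=arm.get_image("scene");W=arm.get_image("wrist");T=arm.get_image("top");st=arm.read_state()
pickle.dump((S,W,T,st),open("f9.pkl","wb"))
print(orange(S),st['tcp_pos'],st['tcp_rot'].round(3).tolist(),st['joints'].round(2))
im=W['img'].astype(int)
red=((im[...,0]>140)&(im[...,1]<70)&(im[...,2]<70)).astype(np.uint8)
n,l,s,c=cv2.connectedComponentsWithStats(red);print([(s[i].tolist(),c[i].round(1).tolist()) for i in range(1,n) if s[i,4]>150])
g=cv2.inRange(W['img'],(225,225,225),(255,255,255));n,l,s,c=cv2.connectedComponentsWithStats(g)
print([(s[i].tolist(),c[i].round(1).tolist()) for i in range(1,n) if s[i,4]>40])
for y,nme in((.012,'green'),(.045,'black')):
    X=man([.5769,.3701,.4423],[tip(y)]);print(nme,X.round(4),'scene px',proj(S,X).round(1),'det',[(d['location'],d['confidence']) for d in arm.boxes_of(S,f'valve_{nme}_tip')[:2]])
```

```text
([33, 26, 9, 8, 50], [277.14, 224.66], [6.3, 7.6], 26.6) [0.45586076 0.15190296 0.22502392] [[-0.449, 0.894, -0.001], [0.894, 0.449, -0.0], [0.0, -0.001, -1.0]] [ 0.26  0.25  1.98  0.    0.91 -0.21]
[([288, 171, 15, 72, 665], [295.8, 204.5]), ([336, 171, 15, 75, 713], [343.1, 206.6])]
[([520, 0, 90, 122, 5588], [565.2, 73.1]), ([560, 18, 56, 17, 495], [585.8, 27.4]), ([293, 53, 5, 23, 58], [294.9, 63.8]), ([338, 53, 7, 30, 76], [341.0, 67.5]), ([613, 90, 10, 24, 124], [618.1, 102.0]), ([624, 92, 6, 19, 65], [626.6, 101.3]), ([506, 169, 67, 14, 363], [532.5, 177.6])]
green [[0.5497 0.3705 0.1177]] scene px [[258.  264.5]] det [([258.3, 226.4], 0.29)]
black [[0.5356 0.4003 0.1177]] scene px [[255.7 277. ]] det [([248.6, 265.6], 0.49), ([252.1, 280.5], 0.46)]
```

step_arm(increments=[0,0.04,0.038,0,0.5,0,0.08,0.076,0,1,0,0.12,0.113,0,1.4,0,0.145,0.137,0,1.4,0,0.155,0.1465,0,1.4,0,0.155,0.1465,0.0,1.4,0,0.155,0.1465,0.04,1.4,0,0.155,0.1465,0.08,1.4,0,0.155,0.1465,0.1,1.4,0,0.155,0.1465,0.1,1.4])

```text
clock: 24.4
tcp_pos: [0.5166, 0.3543, 0.1242]
tcp_rot: [[-0.426, 0.905, -0.003], [0.905, 0.426, -0.002], [-0.001, -0.004, -1.0]]
ft_force: [-0.3, -0.2, -0.1]
grip_width: -0.0004
gripper_force: 0.0
```

```bash
cat > v.py <<'E'
from h import *
from plant import arm
st=arm.read_state();R=st['tcp_rot'];q=[.5769,.3701,.4423]
c,s=np.cos(q[2]),np.sin(q[2]);M=np.array([[c,s],[-s,c]])
print('tcp in manifold',(M@(st['tcp_pos'][:2]-q[:2])).round(4),st['tcp_pos'][2],'toolx az',np.degrees(np.arctan2(R[1,0],R[0,0])),st['grip_width'],st['ft_force'])
S=arm.get_image("scene");im=cv2.cvtColor(S['img'],cv2.COLOR_RGB2HSV)[240:340,230:280]
for n,lo,hi in(('green',(50,150,80),(75,255,255)),('yellow',(22,180,150),(32,255,255)),('red',(0,190,120),(4,255,255))):
    m=cv2.inRange(im,lo,hi);ys,xs=np.nonzero(m);print(n,len(xs),(xs.mean()+230).round(1) if len(xs) else '',(ys.mean()+240).round(1) if len(xs) else '', ys.min()+240 if len(xs) else '')
X=lambda y,t:man(q,[[-.004+.036*np.sin(t),y,.081+.036*np.cos(t)]])
print('pred shut/open green',proj(S,X(.012,-.506)).round(1),proj(S,X(.012,.494)).round(1),'black',proj(S,X(.045,-.506)).round(1))
E
python3 v.py
```

```text
tcp in manifold [-0.0613  0.0115] 0.12424313396971705 toolx az 115.21839698264166 -0.000393085833214593 [-0.26994335 -0.21884117 -0.12811702]
green 51 255.8 267.7 263
yellow 60 248.3 306.5 302
red 44 250.9 292.9 289
pred shut/open green [[256.6 266.5]] [[238.1 265.6]] black [[254.3 279. ]]
```

step_arm(increments=[0,0.001,0,0.01,0,0,0.001,0,0.018,0,0,0.001,0.01,0.018,0,0,0.001,0.02,0.018,0,0,0.001,0.028,0.018,0,0,0.001,0.036,0.018,0,0,0.001,0.042,0.018,0,0,0.001,0.046,0.018,0,0,0.001,0.049,0.018,0])

```text
clock: 25.58
tcp_pos: [0.5616, 0.3781, 0.1073]
tcp_rot: [[-0.427, 0.904, -0.0], [0.904, 0.427, -0.0], [-0.0, -0.001, -1.0]]
ft_force: [-0.7, -0.8, -0.4]
grip_width: -0.0001
gripper_force: 1.0
```

```bash
python3 v.py
```

```text
tcp in manifold [-0.0104  0.0138] 0.1073038577953464 toolx az 115.27733116015393 -5.475722460533489e-05 [-0.72428755 -0.77242259 -0.35347554]
green 43 241.1 266.2 261
yellow 61 248.3 306.5 302
red 47 250.9 293.1 289
pred shut/open green [[256.6 266.5]] [[238.1 265.6]] black [[254.3 279. ]]
```

Lever nearly over (green at 241; open ≈238). Push on until the stop shows in the force.

step_arm(increments=[0,0,0.002,0,0,0,0,0.004,0,0,0,0,0.004,0,0])

```text
clock: 26.0
tcp_pos: [0.5654, 0.3799, 0.1076]
tcp_rot: [[-0.427, 0.904, 0.0], [0.904, 0.427, 0.0], [0.0, 0.0, -1.0]]
ft_force: [-0.2, -1.0, -1.0]
grip_width: -0.0001
gripper_force: 0.5
```

step_arm(increments=[0,0,0.001,0,0,0,0,0.002,0,0,0,0,0.002,0,0])

```text
clock: 26.38
tcp_pos: [0.5671, 0.3808, 0.1076]
tcp_rot: [[-0.427, 0.904, 0.0], [0.904, 0.427, 0.0], [0.0, 0.0, -1.0]]
ft_force: [-1.5, 0.0, -0.5]
grip_width: -0.0
gripper_force: 0.8
```

```bash
python3 v.py
```

```text
tcp in manifold [-0.0043  0.0138] 0.1075650638066102 toolx az 115.28013452804859 -4.74384912227694e-06 [-1.51980739  0.04431432 -0.52986573]
green 40 237.6 266.2 262
yellow 61 248.3 306.5 302
red 47 250.9 293.1 289
pred shut/open green [[256.6 266.5]] [[238.1 265.6]] black [[254.3 279. ]]
```

step_arm(increments=[0,0,0.001,0,0,0,0,0.002,0,0,0,0,0.002,0,0])

```text
clock: 26.8
tcp_pos: [0.5679, 0.3811, 0.1073]
tcp_rot: [[-0.427, 0.904, -0.002], [0.904, 0.427, -0.001], [-0.0, -0.002, -1.0]]
ft_force: [-7.9, -2.9, 2.2]
grip_width: -0.0
gripper_force: 4.2
```

step_arm(increments=[0,0,0.001,0,0,0,0,0.002,0,0,0,0,0.002,0,0])

```text
clock: 27.18
tcp_pos: [0.5683, 0.3813, 0.1071]
tcp_rot: [[-0.427, 0.904, -0.005], [0.904, 0.427, -0.002], [-0.0, -0.005, -1.0]]
ft_force: [-14.0, -6.9, 7.0]
grip_width: -0.0004
gripper_force: 9.1
```

```bash
python3 v.py
```

```text
tcp in manifold [-0.003   0.0138] 0.10713444001343947 toolx az 115.28287954436323 -0.0003958039110333354 [-14.04496055  -6.88876254   7.01965677]
green 34 237.1 266.1 262
yellow 61 248.3 306.5 302
red 46 250.8 293.1 289
pred shut/open green [[256.6 266.5]] [[238.1 265.6]] black [[254.3 279. ]]
```

At its stop. Back off, lift away, and check.

step_arm(increments=[0,0,-0.01,0,0,0,0,-0.02,0,0,0,0,-0.03,-0.01,0,0,0,-0.04,-0.05,0,0,0,-0.05,-0.11,0,0,-0.06,-0.08,-0.12,0,0,-0.12,-0.12,-0.12,0,0,-0.18,-0.14,-0.12,0,0,-0.2,-0.14,-0.12,0,0,-0.2,-0.14,-0.12,0])

```text
clock: 28.48
tcp_pos: [0.5299, 0.1396, 0.2285]
tcp_rot: [[-0.424, 0.906, 0.002], [0.906, 0.424, 0.0], [-0.001, 0.001, -1.0]]
ft_force: [0.3, 0.5, -0.3]
grip_width: 0.0003
gripper_force: 0.0
```

```bash
python3 v.py
python3 - <<'E'
from hook import orange
from h import *
from plant import arm
S=arm.get_image("scene");T=arm.get_image("top");print(orange(S),arm.read_state()['clock'])
for n in("objective_can","timer","pliers","valve_green_tip"):
    print(n,[(np.round(d['location'],1).tolist(),round(d['confidence'],2)) for d in arm.boxes_of(S,n)[:2]],[(np.round(d['location'],1).tolist(),round(d['confidence'],2)) for d in arm.boxes_of(T,n)[:2]])
E
```

```text
tcp in manifold [-0.1411 -0.1882] 0.228525395454778 toolx az 115.10739357884626 0.0003228568216128991 [ 0.33996947  0.49829698 -0.29234859]
green 61 238.8 266.6 261
yellow 58 248.2 306.4 302
red 47 251.0 292.7 289
pred shut/open green [[256.6 266.5]] [[238.1 265.6]] black [[254.3 279. ]]
([33, 26, 9, 8, 49], [277.2, 224.67], [6.3, 7.6], 26.6) 28.625
objective_can [([354.4, 205.9], 0.55)] [([279.5, 164.4], 0.74)]
timer [([346.2, 349.0], 0.94)] [([225.9, 344.7], 0.94)]
pliers [([352.3, 272.0], 0.91)] [([338.1, 297.1], 0.76), ([280.2, 193.4], 0.54)]
valve_green_tip [([239.6, 272.7], 0.59)] [([217.4, 194.0], 0.61)]
```

```bash
python3 -c "
from plant import arm
print(arm.finish_job())"
```

```text
the job is handed in; nothing more can be done
None
```

The clamp is clicked shut and holding, the pliers lie flat on the mat, and the green valve is fully over. The red and yellow valves and the timer and can are unmoved; I did not check the black valve directly. The job is handed in at about 29 s.

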